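# Gauge the sprung panel clamp

## Task

Take the steel taper gauge (the tool with the rectangular wooden handle) out of the tool block and slide its blade straight down between the two upright plates of the panel clamp, blade flat against the plates, until it drags snugly and has just eased the sprung plate back by about two millimetres; do not ram it in further. Then hold it still at that depth: the job finishes while you are still holding the gauge there, without letting go. Leave the other things on the bench where they are.

Things in the scene. Friction and masses are not known exactly. Their poses are not given: they have to be found in the camera images.
- gauge: Taper gauge, upright, loose, 0.14 kg. Origin at the middle of the blade's tip (lowest point), z up to the handle, x across the blade. Steel blade 24 wide (x), 80 long, a symmetric wedge 3 thick (y) at the tip, growing evenly to 13 at 80 above it (1 per 8 of length). The handle is a plain wooden block 36 (x) by 20 (y), 80 to 130 above the tip: pinch it across the 20, about 110 above the tip
- tool_block: Fixed wooden block 190 (x) by 60 (y) by 95 high, origin under its centre, three slots 28 (x) by 17 (y) along its x at -60, 0, +60. Any of three tools is in any slot, with the block's yaw. The gauge's handle rests on the block's top, blade in the slot, tip 15 above the bench: lift it 85 or more to clear
- clamp: Fixed grey base of the panel clamp, 130 (x) by 190 (y), centre 5 to +y of its origin, on the bench. Dark rails along its long sides, up to 13 high. On it a light head slides freely along y, 8 either way (0.3 N moves it), so it centres itself on the blade. The head carries two upright steel plates 60 wide (x), facing each other across y, and a bracket 87 high with a knob 104 high at y = 60
- mouth (a point): On the sliding head: top edge of the straight part of the sprung plate's inner face (at rest), middle of its width, 99 above the bench; axes as the clamp's. The gap lies on its -y side, 5.5 to 8.5 wide, different each time. Above it both plates have lips flaring out by 30 degrees to 111 above the bench, so the top is 14 wider. The straight gap runs down to 12 above the bench
- fence: The plate facing the sprung one, bolted to the head (moves only with it), same yaw as the clamp. Origin at the foot (12 above the bench) of its inner face, middle of its width; that upright face is one gap to the -y of the sprung plate's, and the blade goes on its +y side. Its straight face ends 99 above the bench
- jaw (a joint): How far (m) the sprung plate is pushed back on the head, towards +y: 0 at rest, stop at 0.012. Its spring gives 1 N at rest plus 1.5 N per mm. The wedge touches both plates when its tip is (gap - 3) x 8 mm below the mouth; then every further 8 mm down pushes the plate back 1 mm. About 2 mm back is snug
- jar: Bystander, leave alone: closed glass jar with metal lid, 72 wide, 95 high. Origin at the centre of its underside
- cup: Bystander, leave alone: small green glass cup, 54 wide, 60 high. Origin at the centre of its underside
- jar_lid: Bystander, leave alone: loose flat aluminium jar lid, 64 wide, 12 high. Origin at the centre of its underside
- paint: Bystander, leave alone: white paint bottle, 44 wide, 110 high. Origin at the centre of its underside
- nippers: Bystander, leave alone: red-handled tile nippers lying flat, about 175 long, 14 high. Origin at the centre of its underside
- scraper: Bystander, leave alone: scraper standing in another slot of the tool block: flat thin blade, round wooden handle 22 across whose top stands at the height of 141. Origin at the centre of its underside, 15 above the bench
- rasp: Bystander, leave alone: round rasp standing in another slot of the tool block: short pear-shaped wooden knob 26 across, top at 127. Origin at the centre of its underside, 15 above the bench
Mind the look-alikes: they are no part of the job. Leave any pink or turquoise look-alike of the gauge alone.

How it is judged:
On the way, in this order (a step that is already met when the one before it is completed fails the run):
1. the gauge is held by the fingers, clear above the tool block (height (world z) of gauge above 0.098 m and contact force between the fingers and gauge above 1 N), for 0.1 s.
2. the blade's tip has gone in between the plates, near upright, its flats along the plates (z of gauge in the frame of mouth below -0.004 m and x of gauge in the frame of mouth between -0.018 and 0.018 m and y of gauge in the frame of mouth between -0.01 and 0.004 m and angle between the z axis of gauge and the z axis of clamp, either way round below 0.12 rad and angle between the y axis of gauge and the y axis of clamp, either way round below 0.12 rad), for 0.1 s.
At the end, for the whole second after the job is handed in: Fingers still hold the gauge (over 2 N), blade within 0.12 rad of upright and of the plates, within their width, tip 11 mm or more below the mouth and clear of the base; it presses the fixed plate (over 0.7 N), holds the sprung plate 0.8 to 4 mm back, and is still (under 10 mm/s) (contact force between the fingers and gauge above 2 N and contact force between gauge and fence above 0.7 N and value of joint jaw between 0.0008 and 0.004 m and z of gauge in the frame of mouth between -0.084 and -0.011 m and linear speed of gauge below 0.01 m/s and x of gauge in the frame of mouth between -0.018 and 0.018 m and y of gauge in the frame of mouth between -0.01 and 0.004 m and angle between the z axis of gauge and the z axis of clamp, either way round below 0.12 rad and angle between the y axis of gauge and the y axis of clamp, either way round below 0.12 rad); the arm keeps its last pose, push and grip.
It fails at once if the gauge is rammed in: the sprung plate is pushed back more than 6 mm (value of joint jaw above 0.006 m).
It fails at once if another thing on the bench or in the tool block is moved more than 40 mm (distance of any of jar, cup, jar_lid, paint, nippers, scraper, rasp from where it was at the start of the episode above 0.04 m).
It also fails if it takes over 40 s, if anything falls off the work surface, if the arm or the gripper's body presses on something with over 40 N, if the wrist force passes 120 N, or if a joint passes its speed limit or range.

## Robot

A 7-joint arm with a two-finger parallel gripper is mounted at the origin on the work surface. World frame = base frame: x ahead of the robot, y to its left, z up, the work surface at z = 0. Lengths are in m, angles in rad, forces in N, time in s.
With the tool pointing down it reaches from about 0.425 to 0.825 m from the base axis. Payload 3.6 kg.
Tool frame: the origin (TCP) lies at the very end of the fingers, on their centre line; the grasp point (between the pads) lies 19 mm behind it; z points along the fingers, y is the line along which they close (so a half turn about z gives the same grasp; the last joint's range is limited). The gripper opens to 85 mm and grips with 20 to 120 N. Pads are 22 mm wide; open, the fingers measure 114 mm over their backs; the gripper's body (76 mm by 85 mm) begins 54 mm behind the grasp point. The pads swing forward as they close: fully open they stand 13 mm farther back than shut.
Start: joints at [1.169, 0.615, -0.013, 1.423, 0.008, 1.103, -0.04], TCP at [0.238, -0.605, 0.231] pointing down, gripper open.
Joint ranges: [-3.12, 3.12], [-0.3, 2.06], [-1.34, 1.32], [0.26, 2.42], [-1.36, 4.5], [0.01, 1.98], [-2.84, 2.84]. Speed limits (rad/s): [2.79, 2.79, 3.14, 3.14, 3.14, 3.14, 3.14].

## Interface

Orientations are given as [roll, pitch, yaw] about the fixed x, y, z axes, in that order (R = Rz(yaw) Ry(pitch) Rx(roll)).
In Python, from station import robot gives the robot as it stands. The module is installed in compiled form; this text tells all that it offers.
- The arm moves only by the tool drive_tool, never from a script. Its arguments are lists of equal length, an entry for each row: "linear": the shift along the tool's x, y, z in fractions of the full range, 1 being 0.25 m, a list of three; "rotation": the turn, a rotation vector about the tool's x, y, z in a scale on which 1.0 is 4 rad, a list of three. A call has 1 to 5 rows; each row is the pose to reach, as a shift and turn from the pose commanded when the call began, along the tool's axes at that moment; what a row does not reach only later rows make up. A row lasts 1/12 s, in which the tool goes at most 41.7 mm and 7.16 degrees, less where a joint would pass 70% of its speed; a pose out of reach is approached as far as the arm can. A shift or turn number past 1, either way, is cut back to 1. A call with a gripper value outside its range is refused whole. "claw" is the opening, from -1 (shut) to 1 (fully open), set as the call begins (left out, the last holds). The fingers move at their own pace and stop on an object; the grip force is fixed at half the most. Time passes only in rows, so rows that repeat a pose let the fingers close. It gives the time, the measured TCP pose, the force, the opening and the grip force at its end, in the units of the state.
- robot.sense(): the state, without advancing time (a new reading comes with each control period).
- robot.camera(name): name is "side" or "top"; returns a dict with "image" (400x640x3 uint8, red, green, blue), "z_map" (400x640 float32, m along the optical axis (not along the pixel's ray), 0 where there is no reading), "fovy" (degrees; the focal length in pixels is half the picture's height over the tangent of half this angle, whatever the lens; pixels are square), "cx", "cy" (the principal point, pixels), "view" (4x4, takes a point from world to camera coordinates). Camera axes: x right, y down, z forward; pixel columns grow to the right and rows downward; lengths in m; the calibration is good to about 2 mm. A picture is of the moment at which its call begins.
- robot.sign_off(): hands the job in; it is judged then, once.
The state is a dict: "time": time; "joint_pos": joint angles; "qd": joint speeds; "joint_efforts": joint torques, N m; "tool_pos": TCP position; "tool_rot": TCP orientation; "force": force on the tool from outside, world axes, zero at the start; "torque": the same for the moment, N m; "grip_width": opening from 0.0 (shut) to 1.0 (fully open); "grip_force": force on a finger pad.
Only numpy, scipy, OpenCV 4.12 (cv2) and the standard library are available. Lean on these libraries where they do the work, as an engineer would, in place of code of your own. Each camera call takes 0.05 s, during which the arm holds its last target. There are 200 camera calls.

## Working session

There is one attempt and no reset: what is moved stays moved. The work goes in short steps, Python scripts to look and compute and a tool call to move; the robot and the scene stay as the last step left them, time stands still between calls to the robot, and variables do not carry over. Pictures are saved under pics/ and viewed, at most 10 in all, crops included, and the job is handed in when it is done.

Besides the shell and the picture viewer there is one more tool, called after ">>>" as name(argument=value, ...) on one line, values as JSON. drive_tool: Moves the arm, as the interface text tells. Its arguments: {"type":"object","properties":{"linear":{"type":"array"},"rotation":{"type":"array"},"claw":{"type":"number"}},"required":["linear","rotation"]}

```bash
mkdir -p pics; cat > h.py <<'E'
import numpy as np, cv2
from station import robot
def cam(n):
    c=robot.camera(n); h,w=c["image"].shape[:2]
    c["f"]=h/2/np.tan(np.radians(c["fovy"])/2); return c
def pts(c):
    z=c["z_map"]; v,u=np.mgrid[0:z.shape[0],0:z.shape[1]]
    P=np.stack([(u-c["cx"])/c["f"]*z,(v-c["cy"])/c["f"]*z,z],-1)
    V=c["view"]; W=(P-V[:3,3])@V[:3,:3]; W[z==0]=np.nan; return W
def save(n,im): cv2.imwrite("pics/"+n,im[...,::-1])
E
python3 - <<'E'
from h import *
for n in("top","side"):
    c=cam(n); save(n+"0.png",c["image"]); np.savez(n+"0.npz",**c)
    print(n,c["f"],c["cx"],c["cy"],np.linalg.inv(c["view"]).round(3).tolist())
print(robot.sense())
E
```

```text
top 520.2514097994969 319.38548186738836 197.70459663078896 [[-0.005, -0.983, 0.183, 0.303], [-1.0, 0.004, -0.006, 0.066], [0.005, -0.183, -0.983, 1.468], [0.0, 0.0, 0.0, 1.0]]
side 418.4178443962118 321.00619590368046 198.6229019226683 [[0.997, -0.035, 0.063, 0.496], [-0.07, -0.669, 0.74, -0.643], [0.016, -0.742, -0.67, 0.734], [0.0, 0.0, 0.0, 1.0]]
{'time': 0.1, 'joint_pos': array([ 1.16950639,  0.61587444, -0.01264406,  1.42474846,  0.00811492,
        1.10342473, -0.0403801 ]), 'qd': array([ 0.00127156, -0.00184364,  0.00068091, -0.00399721, -0.00103377,
       -0.0009836 , -0.00037929]), 'joint_efforts': array([ 6.43880448e-04, -4.70384073e+01,  2.59883702e-01, -1.71572095e+01,
        1.00443585e-02,  5.88313866e-03, -1.30717572e-05]), 'tool_pos': array([ 0.23771464, -0.6042208 ,  0.23021697]), 'tool_rot': array([-3.13918812e+00,  2.89085614e-05,  3.74904668e-01]), 'force': array([ 0.01767106,  0.88623119, -0.33302539]), 'torque': array([-0.00604266,  0.04426054, -0.06641463]), 'grip_force': 0.0, 'grip_width': 1.0016946441549461}
```

View pics/top0.png

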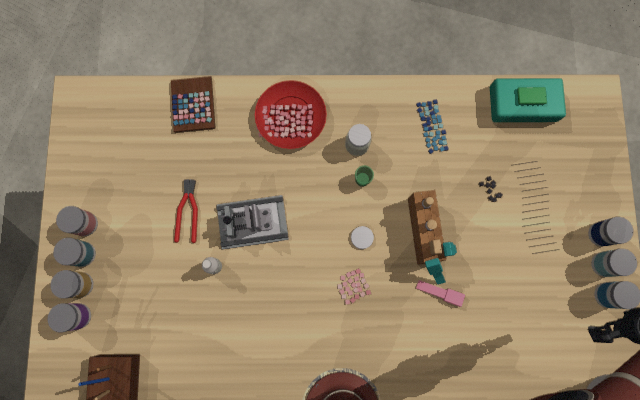

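View pics/side0.png

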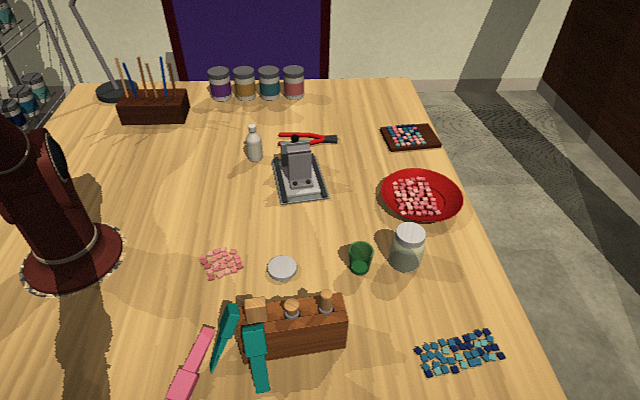

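The top view shows the tool block at about (425,228), with a square wooden handle at its robot-side end, about (437,248), and turquoise look-alikes beside it. The clamp is at (252,222). Its bracket and knob are at the left (knob about (227,220)), so the clamp's +y points to image left, which is world +y. The side view shows the same: gauge handle at (256,308), clamp at (298,170).

```bash
python3 - <<'E'
from h import *
def ld(n): return dict(np.load(n+"0.npz"))
t=ld("top"); s=ld("side")
a=cv2.resize(t["image"][180:290,395:475],None,fx=5,fy=5,interpolation=cv2.INTER_CUBIC)
b=cv2.resize(t["image"][185:260,205:300],None,fx=4.2,fy=5.5,interpolation=cv2.INTER_CUBIC)
b=cv2.resize(t["image"][185:260,205:300],None,fx=4.2,fy=4.2,interpolation=cv2.INTER_CUBIC)
h=max(a.shape[0],b.shape[0]); im=np.zeros((h,a.shape[1]+b.shape[1],3),np.uint8)
im[:a.shape[0],:a.shape[1]]=a; im[:b.shape[0],a.shape[1]:]=b; save("crop1.png",im)
a=cv2.resize(s["image"][280:370,225:355],None,fx=3,fy=3,interpolation=cv2.INTER_CUBIC)
b=cv2.resize(s["image"][125:210,260:335],None,fx=5,fy=5,interpolation=cv2.INTER_CUBIC)
h=max(a.shape[0],b.shape[0]); im=np.zeros((h,a.shape[1]+b.shape[1],3),np.uint8)
im[:a.shape[0],:a.shape[1]]=a; im[:b.shape[0],a.shape[1]:]=b; save("crop2.png",im)
W=pts(t); Z=W[...,2]
def comp(name,roi,lo,hi):
    y0,y1,x0,x1=roi; m=np.zeros(Z.shape,np.uint8); m[y0:y1,x0:x1]=((Z[y0:y1,x0:x1]>lo)&(Z[y0:y1,x0:x1]<hi))
    n,l,st,ce=cv2.connectedComponentsWithStats(m)
    for i in range(1,n):
        if st[i,4]<12: continue
        p=W[l==i]; q=p[:,:2].astype(np.float32)
        r=cv2.minAreaRect(q*1000)
        print(name,ce[i].round(1),st[i,4],"med",np.median(p,0).round(4),"rect",np.round(r[0],1),np.round(r[1],1),round(r[2],1))
comp("blocktop",(180,290,395,475),.085,.102)
comp("tools",(180,290,395,475),.117,.16)
comp("base",(185,260,205,300),.004,.03)
comp("plates",(185,260,205,300),.092,.125)
comp("mid",(185,260,205,300),.03,.092)
E
```

```text
blocktop [427.9 223.7] 1216 med [ 0.4894 -0.2278  0.0952] rect [ 483.3 -235.1] [190.3  62.6] 5.7
blocktop [452.9 248.6] 18 med [ 0.4208 -0.2948  0.0914] rect [ 422.6 -294.7] [32.   6.9] 7.4
blocktop [435.2 269.7] 51 med [ 0.3651 -0.2463  0.0941] rect [ 366.3 -243.9] [13.  40.9] 8.0
tools [428.6 201. ] 71 med [ 0.5411 -0.2266  0.1394] rect [ 542.5 -228. ] [20.9 19.8] 60.4
tools [431.6 223.8] 76 med [ 0.4825 -0.2349  0.1247] rect [ 482.6 -235.1] [25.  23.5] 51.5
tools [435.9 246.3] 142 med [ 0.4231 -0.2387  0.1438] rect [ 423.4 -241.5] [36.2 21.5] 2.8
tools [448.1 247.9] 65 med [ 0.42   -0.2754  0.1213] rect [ 420.2 -273.5] [20.4 31.3] 87.9
tools [436.2 262.7] 24 med [ 0.3818 -0.243   0.1199] rect [ 383.  -242.6] [12.8 16.2] 0.7
base [256.1 222.4] 2067 med [0.4986 0.2212 0.0118] rect [506.  248.8] [142.6 210.3] 7.5
base [239.2 220.2] 106 med [0.5109 0.2831 0.0135] rect [510.1 282.1] [29.  32.2] 7.8
plates [247.2 216. ] 106 med [0.5084 0.248  0.1076] rect [508.  248.6] [60.6 10.8] 8.8
plates [254.8 215.8] 108 med [0.5081 0.2277 0.1059] rect [510.  229.2] [59.3 12.4] 8.6
plates [226.9 219.5] 57 med [0.4999 0.3011 0.1051] rect [499.4 301.7] [21.1 19.3] 88.5
mid [258.1 219.6] 60 med [0.502  0.2241 0.0624] rect [510.7 223.8] [11.9 61.8] 87.6
mid [231.8 221.4] 348 med [0.4927 0.2965 0.0623] rect [501.6 293.2] [80.7 66.6] 10.3
mid [251.  219.9] 62 med [0.5043 0.2436 0.0648] rect [507.8 247.6] [60.  12.4] 4.3
mid [210.6 258.2] 32 med [0.4001 0.3476 0.0738] rect [400.2 349.7] [ 6.6 27.3] 2.4
```

View pics/crop1.png

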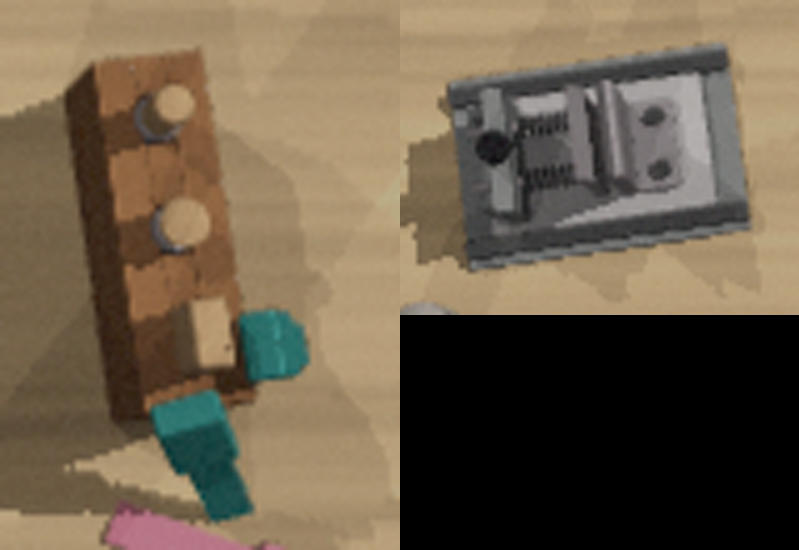

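View pics/crop2.png

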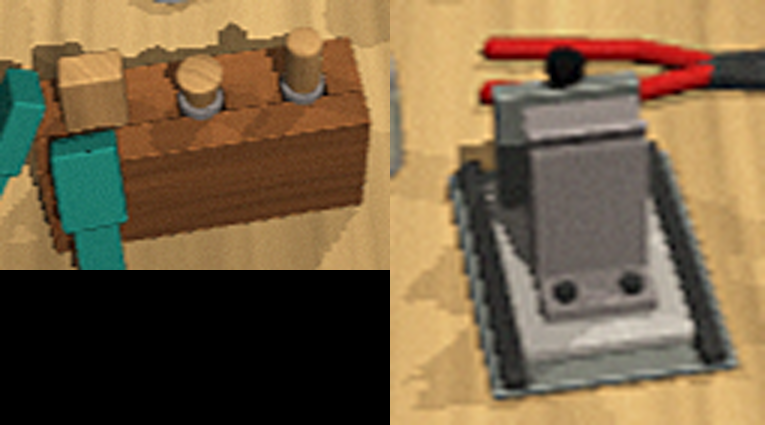

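The crops show the gauge's bare wooden block handle at the near end of the block. One turquoise look-alike leans close to its -y face and another off its -x end. The clamp's sprung plate (with springs) is on the left, and the bolted fence is on the right. Next I'll get the clearances and exact lines.

```bash
cat >> h.py <<'E'
from scipy.spatial.transform import Rotation as R
def shift(target,yaw,cur=None):
    """world TCP target + yaw -> tool-axis shift, rotvec, tool pointing down"""
    s=robot.sense(); p,r=(s["tool_pos"],R.from_euler("xyz",s["tool_rot"])) if cur is None else cur
    g=R.from_euler("xyz",[np.pi,0,yaw]); 
    return r.inv().apply(np.array(target)-p).round(4), (r.inv()*g).as_rotvec().round(4)
E
python3 - <<'E'
from h import *
t=dict(np.load("top0.npz")); W=pts(t); s=dict(np.load("side0.npz")); S=pts(s)
def fr(W,o,yaw):
    c,n=np.cos(yaw),np.sin(yaw); d=W-np.array([*o,0]); return np.stack([d[...,0]*c+d[...,1]*n,-d[...,0]*n+d[...,1]*c,d[...,2]],-1)*1000
g=(0.4236,-0.2414)
for n,c,w in(("top",t,W),("side",s,S)):
    hsv=cv2.cvtColor(c["image"],cv2.COLOR_RGB2HSV); m=(hsv[...,0]>80)&(hsv[...,0]<95)&(hsv[...,1]>140)&(hsv[...,2]>60)
    L=fr(w,g,0.105)
    for nm,k in(("leanY",(L[...,1]<-8)&(abs(L[...,0])<22)),("endX",(L[...,0]<-22))):
        q=L[m&k&(L[...,2]>20)&(abs(L[...,1])<90)&(L[...,0]>-120)]
        if len(q)<8: print(n,nm,len(q)); continue
        print(n,nm,len(q),"min",np.percentile(q,2,axis=0).round(0),"max",np.percentile(q,98,axis=0).round(0))
        for lo in range(70,140,10):
            z=q[(q[:,2]>=lo)&(q[:,2]<lo+10)]
            if len(z)>2: print("  z",lo,"x",z[:,0].min().round(),z[:,0].max().round(),"y",z[:,1].min().round(),z[:,1].max().round())
    q=L[(abs(L[...,0])<25)&(abs(L[...,1])<18)&(L[...,2]>138)]; print(n,"handle top",len(q),q.mean(0).round(1),q.min(0).round(1),q.max(0).round(1))
# clamp: yaw from rails/ plates, y profile
for n,w in(("top",W),("side",S)):
  for yaw in(.13,.145,.16):
    L=fr(w,(.509,.239),yaw); k=(abs(L[...,0])<24)&(abs(L[...,1])<30)&(L[...,2]>85)&(L[...,2]<116)
    for lo,hi in((-30,0),(0,30)):
        q=L[k&(L[...,1]>lo)&(L[...,1]<hi)]
        if len(q)>8: 
            A=np.c_[q[:,0],np.ones(len(q))]; print(n,yaw,(lo,hi),len(q),"y med",np.median(q[:,1]).round(1),"range",np.percentile(q[:,1],[2,98]).round(1),"z",np.percentile(q[:,2],[2,98]).round(1),"slope",np.linalg.lstsq(A,q[:,1],rcond=None)[0][0].round(3))
  L=fr(w,(.509,.239),.145); q=L[(abs(L[...,0])<50)&(abs(L[...,1])<30)&(L[...,2]>90)]; print("x ext",np.percentile(q[:,0],[1,99]).round(1))
E
```

```text
top leanY 120 min [-21. -73.  37.] max [  6. -23. 127.]
  z 80 x -17.0 2.0 y -59.0 -54.0
  z 90 x -20.0 4.0 y -55.0 -49.0
  z 100 x -20.0 6.0 y -51.0 -24.0
  z 110 x -22.0 6.0 y -45.0 -23.0
  z 120 x -21.0 6.0 y -41.0 -22.0
top endX 245 min [-85. -33.  24.] max [-23.  26. 122.]
  z 70 x -68.0 -64.0 y -9.0 11.0
  z 80 x -66.0 -58.0 y -14.0 15.0
  z 90 x -61.0 -54.0 y -14.0 18.0
  z 100 x -56.0 -23.0 y -48.0 28.0
  z 110 x -51.0 -22.0 y -43.0 28.0
  z 120 x -47.0 -23.0 y -39.0 11.0
top handle top 116 [ -0.3   0.6 144.7] [-18.3 -10.7 138.9] [ 17.8  10.4 151.7]
side leanY 1049 min [-21. -77.  23.] max [ 11. -25. 123.]
  z 70 x -22.0 7.0 y -60.0 -55.0
  z 80 x -21.0 12.0 y -59.0 -52.0
  z 90 x -22.0 13.0 y -56.0 -48.0
  z 100 x -22.0 12.0 y -51.0 -43.0
  z 110 x -22.0 11.0 y -45.0 -23.0
  z 120 x -21.0 11.0 y -41.0 -26.0
side endX 602 min [-83. -36.  25.] max [-23.  27. 120.]
  z 70 x -63.0 -26.0 y -28.0 -10.0
  z 80 x -62.0 -41.0 y -17.0 2.0
  z 90 x -59.0 -22.0 y -53.0 4.0
  z 100 x -52.0 -22.0 y -48.0 30.0
  z 110 x -48.0 -22.0 y -42.0 29.0
  z 120 x -43.0 -23.0 y -37.0 5.0
side handle
[... 368 characters left out ...]
4. ] slope -0.011
top 0.16 (-30, 0) 87 y med -11.2 range [-15.9  -4.2] z [ 86.8 113.8] slope -0.015
top 0.16 (0, 30) 86 y med 8.6 range [ 4.2 14.9] z [ 88.8 114. ] slope -0.025
x ext [-30.  30.]
side 0.13 (-30, 0) 190 y med -12.6 range [-17.   -6.5] z [ 85.7 113.5] slope 0.001
side 0.13 (0, 30) 98 y med 9.5 range [ 5.5 14.7] z [101.6 114.4] slope -0.002
side 0.145 (-30, 0) 192 y med -12.8 range [-16.9  -6.6] z [ 85.7 113.5] slope -0.017
side 0.145 (0, 30) 98 y med 9.6 range [ 5.2 14.7] z [101.6 114.4] slope -0.017
side 0.16 (-30, 0) 192 y med -12.9 range [-16.8  -6.5] z [ 85.7 113.3] slope -0.03
side 0.16 (0, 30) 98 y med 9.6 range [ 4.9 14.8] z [101.6 114.4] slope -0.032
x ext [-26.4  32.9]
```

```bash
python3 - <<'E'
from h import *
for n in("top","side"):
    c=dict(np.load(n+"0.npz")); w=pts(c); y=.105
    hsv=cv2.cvtColor(c["image"],cv2.COLOR_RGB2HSV); m=((hsv[...,0]>80)&(hsv[...,0]<95)&(hsv[...,1]>140)&(hsv[...,2]>60)).astype(np.uint8)
    d=w-np.array([.4236,-.2414,0]); L=np.stack([d[...,0]*np.cos(y)+d[...,1]*np.sin(y),-d[...,0]*np.sin(y)+d[...,1]*np.cos(y),d[...,2]],-1)*1000
    m&=((L[...,2]>95)&(L[...,1]<-15)&(abs(L[...,0])<24)).astype(np.uint8)
    for lo in range(-46,-18,3):
        q=L[(m>0)&(L[...,1]>=lo)&(L[...,1]<lo+3)]
        if len(q): print(n,lo,len(q),np.percentile(q[:,2],[5,50,95]).round(0),"x",q[:,0].min().round(),q[:,0].max().round())
print(shift([.4236,-.2414,.23],.105))
E
```

```text
top -46 7 [111. 113. 114.] x -21.0 1.0
top -43 5 [116. 121. 122.] x -23.0 5.0
top -40 15 [115. 121. 128.] x -23.0 3.0
top -37 15 [116. 122. 125.] x -18.0 6.0
top -34 16 [115. 120. 124.] x -23.0 6.0
top -31 15 [111. 118. 124.] x -22.0 6.0
top -28 15 [113. 116. 121.] x -21.0 5.0
top -25 8 [111. 115. 120.] x -16.0 5.0
top -22 1 [128. 128. 128.] x -4.0 -4.0
side -46 85 [104. 110. 115.] x -22.0 12.0
side -43 81 [111. 117. 121.] x -23.0 11.0
side -40 57 [117. 122. 124.] x -24.0 11.0
side -37 33 [121. 122. 124.] x -23.0 11.0
side -34 26 [120. 122. 123.] x -23.0 9.0
side -31 26 [118. 120. 121.] x -23.0 9.0
side -28 23 [117. 119. 120.] x -23.0 10.0
side -25 18 [116. 118. 119.] x -21.0 10.0
(array([ 0.3058, -0.2696,  0.0009]), array([-0.0024,  0.0004,  0.2699]))
```

>>> drive_tool(linear=[[0,0,0]], rotation=[[0,0,0]], claw=-0.3)

```text
time: 0.18
tool_pos: [0.2378, -0.6044, 0.2305]
tool_rot: [-3.14, 0.0, 0.375]
force: [1.0, 0.9, 0.3]
grip_width: 0.882
grip_force: 0.0
```

Careful with the scale: shifts go in shares of 0.25 m and turns go in shares of 4 rad. That gives: 0.153 m / 0.25 = 0.612, -0.135 m / 0.25 = -0.54, 0.23 rad / 4 = 0.0575.

>>> drive_tool(linear=[[0.12,-0.104,0],[0.244,-0.216,0],[0.368,-0.324,0],[0.488,-0.432,0],[0.612,-0.54,0]], rotation=[[0,0,0.0125],[0,0,0.0275],[0,0,0.0425],[0,0,0.0575],[0,0,0.0675]], claw=-0.36)

```text
time: 0.6
tool_pos: [0.3312, -0.4214, 0.2312]
tool_rot: [-3.141, 0.0, 0.102]
force: [1.0, -0.3, 0.1]
grip_width: 0.322
grip_force: 0.0
```

```bash
python3 - <<'E'
from h import *
print(shift([.4236,-.2414,.2],.105), robot.sense()["grip_width"])
E
```

```text
(array([ 0.1101, -0.1697,  0.0312]), array([-0.0004,  0.0001, -0.0034])) 0.3218607197718
```

To row units: -0.169 m / 0.25 = -0.676, -0.102 m / 0.25 = -0.408, -0.003 rad / 4 = -0.0008.

>>> drive_tool(linear=[[0.088,-0.136,0],[0.176,-0.272,0],[0.264,-0.408,0],[0.352,-0.544,0.04],[0.44,-0.676,0.08]], rotation=[[0,0,0],[0,0,0],[0,0,0],[0,0,0],[0,0,-0.0008]])

```text
time: 1.02
tool_pos: [0.4236, -0.2418, 0.2118]
tool_rot: [3.141, -0.002, 0.108]
force: [0.5, 0.5, 0.5]
grip_width: 0.314
grip_force: 0.0
```

To row units: 0.02 m / 0.25 = 0.08, 0.01 m / 0.25 = 0.04.

>>> drive_tool(linear=[[0,0,0.04],[0,0,0.08]], rotation=[[0,0,0],[0,0,0]])

```text
time: 1.18
tool_pos: [0.4244, -0.24, 0.191]
tool_rot: [-3.14, -0.001, 0.116]
force: [-1.3, -0.7, -0.1]
grip_width: 0.322
grip_force: 0.0
```

```bash
python3 - <<'E'
from h import *
print(shift([.4236,-.2412,.119],.105), robot.sense()["grip_width"])
c=cam("top"); t=cam("side")
a=cv2.resize(c["image"][190:290,390:490],None,fx=4,fy=4,interpolation=3);b=cv2.resize(t["image"][230:380,190:340],None,fx=2.6667,fy=2.6667,interpolation=3)
save("above.png",np.hstack([a,b[:400,:400]]))
E
```

```text
(array([-0.001 ,  0.0011,  0.072 ]), array([-0.0012, -0.001 ,  0.0106])) 0.32231189740345917
```

View pics/above.png

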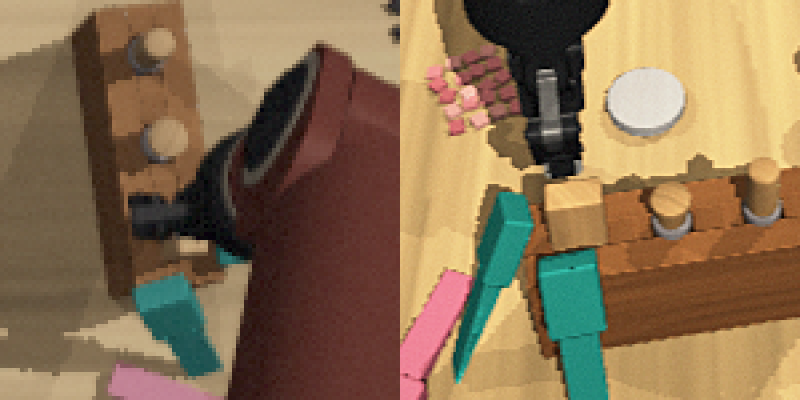

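The picture shows the gripper over the handle (side crop, around (555,170)). The turquoise tops at (512,205) and (570,260) stand lower than the handle. I'll descend.

To row units: 0.06 m / 0.25 = 0.24, -0.001 m / 0.25 = -0.004, 0.01 rad / 4 = 0.0025.

>>> drive_tool(linear=[[-0.004,0.004,0.06],[-0.004,0.004,0.12],[-0.004,0.004,0.18],[-0.004,0.004,0.22],[-0.004,0.004,0.24]], rotation=[[0,0,0.0013],[0,0,0.0025],[0,0,0.0025],[0,0,0.0025],[0,0,0.0025]])

```text
time: 1.7
tool_pos: [0.421, -0.2452, 0.1306]
tool_rot: [-3.141, 0.001, 0.096]
force: [-0.3, -0.2, -0.4]
grip_width: 0.322
grip_force: 0.0
```

To row units: 0.011 m / 0.25 = 0.044, 0.005 m / 0.25 = 0.02.

>>> drive_tool(linear=[[0,0,0.02],[0,0,0.044],[0,0,0.044],[0,0,0.044]], rotation=[[0,0,0],[0,0,0],[0,0,0],[0,0,0]])

```text
time: 2.03
tool_pos: [0.4218, -0.2449, 0.1205]
tool_rot: [3.142, -0.0, 0.098]
force: [-0.1, -0.4, 0.7]
grip_width: 0.318
grip_force: 0.0
```

To row units: -0.003 m / 0.25 = -0.012, -0.0015 m / 0.25 = -0.006, -0.007 rad / 4 = -0.0018.

>>> drive_tool(linear=[[0,-0.006,0],[0.004,-0.012,0],[0.004,-0.012,0.004],[0.004,-0.012,0.004]], rotation=[[0,0,-0.0013],[0,0,-0.0018],[0,0,-0.0018],[0,0,-0.0018]])

```text
time: 2.37
tool_pos: [0.4227, -0.2414, 0.1195]
tool_rot: [3.142, -0.0, 0.105]
force: [-0.5, -1.1, 0.4]
grip_width: 0.318
grip_force: 0.0
```

>>> drive_tool(linear=[[0,0,0],[0,0,0],[0,0,0],[0,0,0],[0,0,0]], rotation=[[0,0,0],[0,0,0],[0,0,0],[0,0,0],[0,0,0]], claw=-1)

```text
time: 2.78
tool_pos: [0.4226, -0.2417, 0.1196]
tool_rot: [3.141, -0.0, 0.105]
force: [0.4, 0.9, 4.0]
grip_width: 0.222
grip_force: 59.5
```

To row units: -0.06 m / 0.25 = -0.24, -0.045 m / 0.25 = -0.18.

>>> drive_tool(linear=[[0,0,-0.02],[0,0,-0.06],[0,0,-0.12],[0,0,-0.18],[0,0,-0.24]], rotation=[[0,0,0],[0,0,0],[0,0,0],[0,0,0],[0,0,0]])

```text
time: 3.2
tool_pos: [0.4218, -0.2414, 0.1796]
tool_rot: [-3.141, 0.001, 0.105]
force: [-0.2, -0.4, -1.1]
grip_width: 0.222
grip_force: 59.0
```

To row units: -0.085 m / 0.25 = -0.34, -0.075 m / 0.25 = -0.3.

>>> drive_tool(linear=[[0,0,-0.1],[0,0,-0.2],[0,0,-0.3],[0,0,-0.34],[0,0,-0.34]], rotation=[[0,0,0],[0,0,0],[0,0,0],[0,0,0],[0,0,0]])

```text
time: 3.62
tool_pos: [0.4236, -0.2424, 0.2668]
tool_rot: [3.138, -0.005, 0.105]
force: [0.9, 0.3, -1.5]
grip_width: 0.221
grip_force: 59.1
```

```bash
python3 - <<'E'
from h import *
print(shift([.509,.2387,.265],.137), robot.sense())
for n in("top","side"):
    c=cam(n); W=pts(c); save(n+"_held.png",c["image"])
E
```

```text
(array([ 0.1352, -0.4696,  0.001 ]), array([ 0.0033, -0.0047, -0.0324])) {'time': 3.6167, 'joint_pos': array([ 0.47005715,  0.32325735,  0.00659538,  1.82933736, -0.00242841,
        0.98330739, -0.98852796]), 'qd': array([-0.00144757,  0.04056041, -0.00094369,  0.06404256,  0.00018661,
       -0.03989866, -0.00034135]), 'joint_efforts': array([-2.12438899e-02, -3.34220874e+01,  2.48308545e-01, -1.64136332e+01,
        4.55634756e-03,  2.20764019e-01,  3.83963852e-04]), 'tool_pos': array([ 0.42359028, -0.24240761,  0.26684972]), 'tool_rot': array([ 3.13840363, -0.00472312,  0.10463069]), 'force': array([ 0.93552042,  0.34529554, -1.52264938]), 'torque': array([ 0.00608456, -0.02668422, -0.02558025]), 'grip_force': 59.09252107143402, 'grip_width': 0.22137250277825435}
```

View pics/side_held.png

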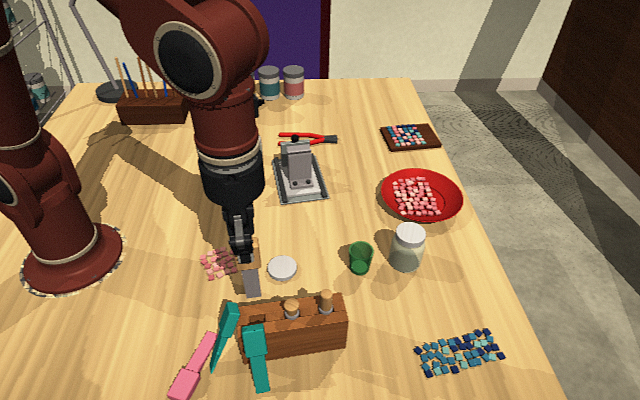

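The gauge is held upright clear of the block (blade at (252,280)), with its neighbours undisturbed. I'll carry it over to the clamp.

To row units: -0.16 m / 0.25 = -0.64, -0.125 m / 0.25 = -0.5.

>>> drive_tool(linear=[[0.028,-0.092,0],[0.064,-0.224,0],[0.1,-0.36,0],[0.144,-0.5,0],[0.184,-0.64,0]], rotation=[[0,0,0],[0,0,0],[0,0,0],[0,0,0],[0,0,0]])

```text
time: 4.13
tool_pos: [0.4503, -0.0761, 0.2626]
tool_rot: [-3.141, 0.004, 0.104]
force: [0.8, -0.1, -1.2]
grip_width: 0.224
grip_force: 59.1
```

To row units: -0.175 m / 0.25 = -0.7, -0.14 m / 0.25 = -0.56, -0.03 rad / 4 = -0.0075.

>>> drive_tool(linear=[[0.04,-0.14,0],[0.08,-0.28,0],[0.12,-0.42,0],[0.16,-0.56,0],[0.2,-0.7,0]], rotation=[[0,0,0],[0,0,0],[0,0,0],[0,0,-0.0038],[0,0,-0.0075]])

```text
time: 4.55
tool_pos: [0.4817, 0.103, 0.2625]
tool_rot: [3.141, 0.004, 0.136]
force: [0.4, -0.0, -1.1]
grip_width: 0.222
grip_force: 59.1
```

```bash
python3 - <<'E'
from h import *
print(shift([.509,.2387,.25],.137),robot.sense()["tool_pos"])
E
```

```text
(array([ 0.0455, -0.1308,  0.0123]), array([ 0.0005,  0.004 , -0.0014])) [0.48166776 0.10295819 0.26251139]
```

To row units: -0.13 m / 0.25 = -0.52, -0.122 m / 0.25 = -0.488.

>>> drive_tool(linear=[[0.048,-0.136,0],[0.096,-0.272,0],[0.136,-0.4,0],[0.168,-0.488,0],[0.18,-0.52,0]], rotation=[[0,0,0],[0,0,0],[0,0,0],[0,0,0],[0,0,0]])

```text
time: 4.97
tool_pos: [0.5083, 0.2415, 0.262]
tool_rot: [-3.139, 0.004, 0.142]
force: [-0.0, 1.1, -1.1]
grip_width: 0.22
grip_force: 59.2
```

To row units: 0.02 m / 0.25 = 0.08, 0.01 m / 0.25 = 0.04.

>>> drive_tool(linear=[[0,0,0.04],[0,0,0.08],[0,0,0.08],[0,0,0.08],[0,0,0.08]], rotation=[[0,0,0],[0,0,0],[0,0,0],[0,0,0],[0,0,0]])

```text
time: 5.38
tool_pos: [0.5101, 0.2345, 0.2442]
tool_rot: [3.141, 0.001, 0.132]
force: [0.1, 0.5, -2.3]
grip_width: 0.219
grip_force: 59.2
```

```bash
python3 - <<'E'
from h import *
print(shift([.509,.2387,.24],.137),robot.sense()["tool_pos"],robot.sense()["tool_rot"],robot.sense()["force"])
c=cam("top"); t=cam("side")
np.savez("t1.npz",**c); np.savez("s1.npz",**t)
a=cv2.resize(c["image"][180:270,200:310],None,fx=3.6,fy=3.6,interpolation=3);b=cv2.resize(t["image"][90:210,240:360],None,fx=3.3,fy=3.3,interpolation=3)
H=np.zeros((400,800,3),np.uint8); H[:a.shape[0],:a.shape[1]]=a; H[:b.shape[0],400:400+b.shape[1]]=b
save("mouth.png",H)
S=pts(t)
y=.137; d=S-np.array([.509,.239,0]); L=np.stack([d[...,0]*np.cos(y)+d[...,1]*np.sin(y),-d[...,0]*np.sin(y)+d[...,1]*np.cos(y),d[...,2]],-1)*1000
k=(abs(L[...,0])<40)&(abs(L[...,1])<30)
for lo in range(60,240,8):
    q=L[k&(L[...,2]>=lo)&(L[...,2]<lo+8)]
    if len(q)>3: print(lo,len(q),"x",np.percentile(q[:,0],[3,97]).round(1),"y",np.percentile(q[:,1],[5,50,95]).round(1))
E
```

```text
(array([-0.0006, -0.0043,  0.0041]), array([ 0.001 ,  0.0006, -0.005 ])) [0.51013473 0.23446913 0.24415321] [3.14054744e+00 5.88891242e-04 1.32034469e-01] [ 0.0620831   0.50226229 -2.28391347]
60 59 x [-25.9  32. ] y [-16.2 -13.9 -11.4]
68 57 x [-25.9  30.5] y [-17.1 -13.8  -6.7]
76 59 x [-25.6  31.9] y [-16.5 -14.  -10.7]
84 57 x [-25.3  30. ] y [-16.5 -14.1 -10.7]
92 68 x [-26.1  29.4] y [-16.6 -13.8  -4.1]
100 135 x [-24.9  32.5] y [-14.1  -7.8  11.3]
108 112 x [-25.1  31.1] y [-13.3   8.4  14.1]
140 18 x [-6.7 14.8] y [-6.9 -4.6 -2.7]
148 27 x [-6.9 15.7] y [-7.5 -5.1 -2.9]
156 24 x [-6.6 16. ] y [-9.  -6.  -4.1]
164 27 x [-6.7 15.7] y [-10.1  -6.7  -3.4]
172 28 x [-6.5 15.7] y [-9.6 -6.9 -4.6]
180 24 x [-6.2 15.7] y [-10.4  -8.   -5.5]
188 32 x [-7.3 15.8] y [-10.9  -8.1  -0.6]
196 28 x [-7.6 15.8] y [-9.8 -8.2 -4.1]
204 31 x [-7.2 15.8] y [-11.4  -8.8  -1.8]
212 32 x [-7.3 15.9] y [-11.5  -9.   -4.9]
220 30 x [-13.1  17.9] y [-15.1 -11.7  -3.1]
228 49 x [-13.4  20.1] y [-15.6 -13.   -9.6]
236 41 x [-13.1  20.1] y [-15.6 -13.2 -10.3]
```

View pics/mouth.png

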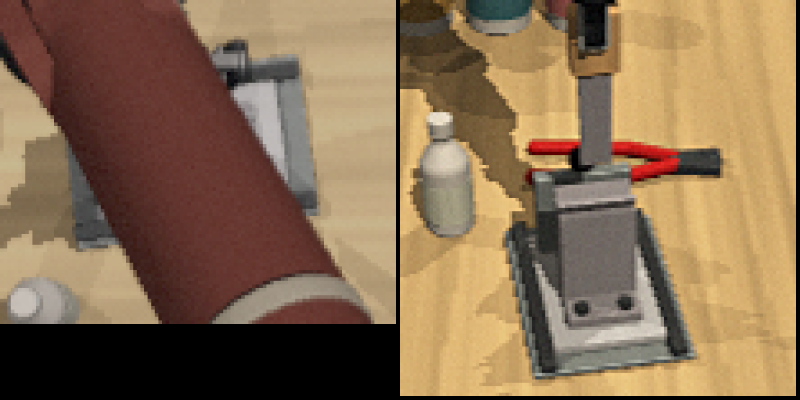

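The side crop shows the blade upright above the plates, centred in x (blade about 1 mm off the plate middle). Its tip is 2-3 mm to the -y side of the gap centre. I'll correct that and go down.

To row units: 0.038 m / 0.25 = 0.152, 0.032 m / 0.25 = 0.128, -0.005 rad / 4 = -0.0013.

>>> drive_tool(linear=[[0,-0.008,0.012],[-0.004,-0.012,0.048],[-0.004,-0.012,0.088],[-0.004,-0.012,0.128],[-0.004,-0.012,0.152]], rotation=[[0,0,-0.0013],[0,0,-0.0013],[0,0,-0.0013],[0,0,-0.0013],[0,0,-0.0013]])

```text
time: 5.9
tool_pos: [0.5076, 0.2388, 0.2042]
tool_rot: [3.14, 0.003, 0.14]
force: [-0.5, 0.0, -1.3]
grip_width: 0.221
grip_force: 59.2
```

To row units: 0.008 m / 0.25 = 0.032, 0.004 m / 0.25 = 0.016.

>>> drive_tool(linear=[[0,0,0.016],[0,0,0.032],[0,0,0.032],[0,0,0.032]], rotation=[[0,0,0],[0,0,0],[0,0,0],[0,0,0]])

```text
time: 6.23
tool_pos: [0.5087, 0.2393, 0.1983]
tool_rot: [-3.142, -0.0, 0.14]
force: [-0.7, -0.6, -1.9]
grip_width: 0.219
grip_force: 59.2
```

```bash
cat >> h.py <<'E'
def look(name=None,k=4):
    F=[];P=[];O=[];res=[]
    for i in range(k):
        t=cam("side"); s=robot.sense(); F.append(s["force"]); P.append(s["tool_pos"])
        S=pts(t); y=.137; d=S-np.array([.509,.239,0]); L=np.stack([d[...,0]*np.cos(y)+d[...,1]*np.sin(y),-d[...,0]*np.sin(y)+d[...,1]*np.cos(y),d[...,2]],-1)*1000
        a=L[(abs(L[...,0]-3)<26)&(L[...,2]>60)&(L[...,2]<92)&(abs(L[...,1])<25)]
        m=(L[...,2]>103)&(L[...,2]<115)&(abs(L[...,1])<25)&(abs(L[...,0]-3)<28)&(abs(L[...,0]-4)>15)
        b=L[m&(L[...,1]>1)]; c=L[m&(L[...,1]<1)]
        e=L[(abs(L[...,0]-4)<9)&(L[...,2]>122)&(L[...,2]<250)&(abs(L[...,1])<25)]
        O.append([np.median(a[:,1]),np.mean(b[:,1]),np.mean(c[:,1])])
    O=np.array(O).mean(0)
    print("F",np.mean(F,0).round(2),"sd",np.std(F,0).round(2),"P",np.mean(P,0).round(4),"rot",s["tool_rot"].round(4),"grip",s["grip_force"],"t",s["time"])
    print("fence face %.2f sprung lip %.2f fence lip %.2f  diff face %.2f lips %.2f"%(*O,O[1]-O[0],O[1]-O[2]))
    if name: save(name,cv2.resize(t["image"][90:210,240:360],None,fx=4,fy=4,interpolation=3))
E
python3 - <<'E'
from h import *
look()
E
```

```text
F [ 0.02  0.26 -0.62] sd [0.47 0.42 0.22] P [0.5089 0.2394 0.1988] rot [-3.1412e+00 -1.0000e-03  1.3980e-01] grip 59.18128252029419 t 6.4333
fence face -14.13 sprung lip 9.74 fence lip -10.50  diff face 23.87 lips 20.24
```

To row units: 0.015 m / 0.25 = 0.06, 0.012 m / 0.25 = 0.048.

>>> drive_tool(linear=[[0,0,0.016],[0,0,0.032],[0,0,0.048],[0,0,0.06],[0,0,0.06]], rotation=[[0,0,0],[0,0,0],[0,0,0],[0,0,0],[0,0,0]])

```text
time: 6.85
tool_pos: [0.508, 0.239, 0.1823]
tool_rot: [3.141, 0.002, 0.14]
force: [0.0, 0.4, -1.5]
grip_width: 0.22
grip_force: 59.2
```

```bash
python3 -c "
from h import *
look()"
```

```text
F [ 0.16  0.26 -1.64] sd [0.58 0.6  0.37] P [0.5085 0.2393 0.1831] rot [-3.1414e+00 -3.0000e-04  1.3990e-01] grip 59.18144166469574 t 7.05
fence face -14.15 sprung lip 9.97 fence lip -10.79  diff face 24.12 lips 20.76
```

To row units: 0.008 m / 0.25 = 0.032, 0.002 m / 0.25 = 0.008.

>>> drive_tool(linear=[[0,0,0.008],[0,0,0.02],[0,0,0.028],[0,0,0.032],[0,0,0.032]], rotation=[[0,0,0],[0,0,0],[0,0,0],[0,0,0],[0,0,0]])

```text
time: 7.47
tool_pos: [0.5084, 0.2392, 0.175]
tool_rot: [3.141, 0.001, 0.14]
force: [0.3, -0.0, -1.3]
grip_width: 0.223
grip_force: 59.2
```

```bash
python3 -c "
from h import *
look()"
```

```text
F [-0.18 -0.1  -0.89] sd [0.22 0.33 0.29] P [0.5086 0.2393 0.1753] rot [-3.1415e+00 -2.0000e-04  1.3990e-01] grip 59.181779623031616 t 7.6667
fence face -14.10 sprung lip 9.83 fence lip -10.97  diff face 23.93 lips 20.80
```

To row units: 0.006 m / 0.25 = 0.024, 0.004 m / 0.25 = 0.016.

>>> drive_tool(linear=[[0,0,0.008],[0,0,0.016],[0,0,0.024],[0,0,0.024],[0,0,0.024]], rotation=[[0,0,0],[0,0,0],[0,0,0],[0,0,0],[0,0,0]])

```text
time: 8.08
tool_pos: [0.5084, 0.2393, 0.1691]
tool_rot: [3.142, 0.0, 0.14]
force: [-0.0, -0.1, -1.6]
grip_width: 0.22
grip_force: 59.2
```

```bash
python3 -c "
from h import *
look()"
```

```text
F [ 0.19  0.3  -1.01] sd [0.29 0.3  0.52] P [0.5086 0.2393 0.1693] rot [-3.1415e+00 -1.0000e-04  1.3980e-01] grip 59.17679786682129 t 8.2833
fence face -14.08 sprung lip 9.74 fence lip -10.78  diff face 23.82 lips 20.52
```

To row units: 0.005 m / 0.25 = 0.02, 0.004 m / 0.25 = 0.016.

>>> drive_tool(linear=[[0,0,0.008],[0,0,0.016],[0,0,0.02],[0,0,0.02],[0,0,0.02]], rotation=[[0,0,0],[0,0,0],[0,0,0],[0,0,0],[0,0,0]])

```text
time: 8.7
tool_pos: [0.5084, 0.2393, 0.1642]
tool_rot: [-3.142, 0.0, 0.14]
force: [0.2, 0.1, -1.6]
grip_width: 0.22
grip_force: 59.2
```

```bash
python3 -c "
from h import *
look('in1.png')"
```

```text
F [-0.27 -0.18 -1.61] sd [0.33 0.13 0.36] P [0.5085 0.2393 0.1643] rot [-3.1415  0.      0.1398] grip 59.16847229003906 t 8.9
fence face -14.40 sprung lip 9.77 fence lip -11.11  diff face 24.17 lips 20.88
```

To row units: 0.005 m / 0.25 = 0.02, 0.004 m / 0.25 = 0.016.

>>> drive_tool(linear=[[0,0,0.008],[0,0,0.016],[0,0,0.02],[0,0,0.02],[0,0,0.02]], rotation=[[0,0,0],[0,0,0],[0,0,0],[0,0,0],[0,0,0]])

```text
time: 9.32
tool_pos: [0.5088, 0.2393, 0.1593]
tool_rot: [-3.141, -0.0, 0.14]
force: [0.9, -0.5, -1.4]
grip_width: 0.224
grip_force: 59.3
```

```bash
python3 -c "
from h import *
look(k=8)"
```

```text
F [ 0.66  0.36 -1.52] sd [0.65 0.66 0.68] P [0.5088 0.2393 0.1593] rot [-3.1415e+00 -4.0000e-04  1.3990e-01] grip 59.15075182914734 t 9.7167
fence face -14.71 sprung lip 9.60 fence lip -11.23  diff face 24.31 lips 20.82
```

>>> drive_tool(linear=[[0,0,0.008],[0,0,0.016],[0,0,0.016],[0,0,0.016],[0,0,0.016]], rotation=[[0,0,0],[0,0,0],[0,0,0],[0,0,0],[0,0,0]])

```text
time: 10.13
tool_pos: [0.5086, 0.2393, 0.1553]
tool_rot: [-3.142, 0.0, 0.14]
force: [1.0, 1.6, -0.6]
grip_width: 0.221
grip_force: 59.4
```

```bash
python3 -c "
from h import *
look('in2.png',k=8)"
```

```text
F [ 0.78  0.57 -0.86] sd [0.39 0.43 0.37] P [0.5086 0.2393 0.1553] rot [3.1416e+00 1.0000e-04 1.3980e-01] grip 59.299877285957336 t 10.5333
fence face -14.95 sprung lip 9.71 fence lip -11.54  diff face 24.67 lips 21.26
```

To row units: 0.006 m / 0.25 = 0.024, 0.004 m / 0.25 = 0.016.

>>> drive_tool(linear=[[0,0,0.008],[0,0,0.016],[0,0,0.024],[0,0,0.024],[0,0,0.024]], rotation=[[0,0,0],[0,0,0],[0,0,0],[0,0,0],[0,0,0]])

```text
time: 10.95
tool_pos: [0.5087, 0.2393, 0.1493]
tool_rot: [-3.141, -0.0, 0.14]
force: [0.6, 0.5, 0.4]
grip_width: 0.22
grip_force: 59.6
```

```bash
python3 -c "
from h import *
look('in3.png',k=8)"
```

```text
F [0.96 0.32 0.43] sd [0.36 0.82 0.62] P [0.5087 0.2392 0.1493] rot [-3.1416e+00 -1.0000e-04  1.3980e-01] grip 59.47420120239258 t 11.35
fence face -15.27 sprung lip 9.77 fence lip -11.80  diff face 25.04 lips 21.57
```

To row units: 0.006 m / 0.25 = 0.024, 0.004 m / 0.25 = 0.016.

>>> drive_tool(linear=[[0,0,0.008],[0,0,0.016],[0,0,0.024],[0,0,0.024],[0,0,0.024]], rotation=[[0,0,0],[0,0,0],[0,0,0],[0,0,0],[0,0,0]])

```text
time: 11.77
tool_pos: [0.5087, 0.2394, 0.1433]
tool_rot: [-3.141, -0.0, 0.14]
force: [0.3, 0.7, 2.0]
grip_width: 0.223
grip_force: 59.7
```

```bash
python3 -c "
from h import *
look('in4.png',k=10)"
```

```text
F [0.65 0.46 1.01] sd [0.31 0.52 0.65] P [0.5087 0.2393 0.1433] rot [-3.1415e+00 -2.0000e-04  1.3980e-01] grip 59.64056432247162 t 12.2667
fence face -15.57 sprung lip 10.03 fence lip -12.08  diff face 25.60 lips 22.11
```

View pics/in4.png

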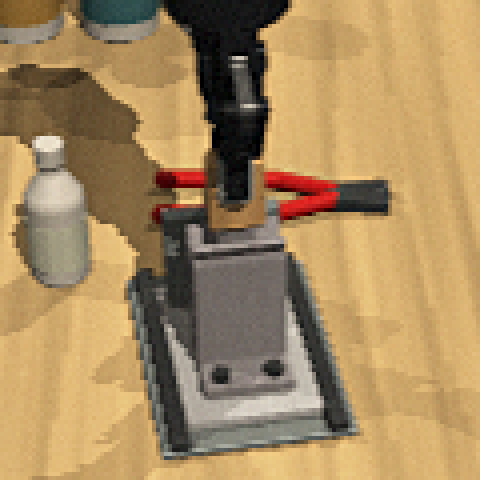

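The crop shows the gauge handle at (237,200) just above the plates, with the blade in the gap, upright and square. The camera-measured widening is about 1.6 mm and the drag about 2 N, so I'll go 2 mm deeper and hold.

To row units: 0.002 m / 0.25 = 0.008, 0.001 m / 0.25 = 0.004.

>>> drive_tool(linear=[[0,0,0.004],[0,0,0.008],[0,0,0.008],[0,0,0.008],[0,0,0.008]], rotation=[[0,0,0],[0,0,0],[0,0,0],[0,0,0],[0,0,0]])

```text
time: 12.68
tool_pos: [0.5086, 0.2393, 0.1415]
tool_rot: [-3.141, -0.0, 0.14]
force: [0.5, -0.5, 4.1]
grip_width: 0.223
grip_force: 59.7
```

```bash
python3 -c "
from h import *
look(k=10); print(robot.sign_off())"
```

```text
F [0.29 0.37 4.51] sd [0.4  0.3  0.51] P [0.5086 0.2393 0.1415] rot [-3.1415e+00 -1.0000e-04  1.3980e-01] grip 59.76125657558441 t 13.1833
fence face -15.63 sprung lip 10.05 fence lip -12.12  diff face 25.68 lips 22.17
the job is handed in; nothing more can be done
None
```

I handed the job in at about 13 s with the gauge still gripped, upright and still between the plates, and the sprung plate eased back an estimated 1.6–2.2 mm; the sign-off gave no verdict.

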